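# Gauge the vial blocks and push the faulty one to its stop

### The arm

A 6-joint arm with a two-finger parallel gripper is mounted at the origin on a cart in front of the work surface, level with it; the furniture and walls round the work are solid. World frame = base frame: x ahead of the robot, y to its left, z up, the work surface at z = 0. Lengths are in m, angles in rad, forces in N, time in s.
With the tool pointing down it reaches from about 0.25 to 0.725 m from the base axis. Payload 4 kg.
Tool frame: the origin (TCP) lies midway between the tips of the shut fingers; the grasp point (between the pads) lies 19 mm behind it; x points along the fingers, y is the direction in which the jaws open and shut, and the axes are right-handed (so a half turn about x gives the same grasp; the last joint's range is limited). The gripper opens to 85 mm and grips with 20 to 120 N. Pads are 22 mm wide; open, the fingers measure 114 mm over their backs; the gripper's body (76 mm by 85 mm) begins 54 mm behind the grasp point. The pads swing forward as they close: fully open they stand 13 mm farther back than shut.
Start: joints at [-1.269, 0.241, 0.005, 1.335, 0, 1.571], TCP at [0.149, -0.477, 0.231] pointing down, gripper open.
Joint ranges: [-2.72, 2.72], [-1.05, 1.87], [-1.09, 1.28], [-1.99, 2.15], [-1.42, 1.44], [-3.14, 3.14]. Speed limits (rad/s): [2.79, 2.79, 3.14, 3.14, 3.14, 3.14].

### API

Orientations are given as a unit quaternion [x, y, z, w].
In Python, from workcell import * gives the robot as it stands.
- The arm moves only by the tool play_rows, never from a script. Its argument "plan" is a list of rows, each a list of 7 numbers: the shift along the tool's x, y, z in mm, then the turn, a rotation vector about the tool's x, y, z in rad, then the closure, from -1 (fully open) to 1 (shut). In form: [[x, y, z, rx, ry, rz, grip], ...]. A call has 1 to 20 rows; each row shifts and turns the commanded pose from where the row before left it, along the tool's axes as they then stand; what a row does not reach is not made up. A row lasts 1/12 s, in which the tool goes at most 41.7 mm and 7.16 degrees, less where a joint would pass 70% of its speed; a pose out of reach is approached as far as the arm can. A call with a gripper value outside its range is refused whole. The fingers move at their own pace and stop on an object; the grip force is fixed at half the most. Time passes only in rows, so rows that do not move let the fingers close. It gives the time, the measured TCP pose, the force and the opening at its end, in the units of the state.
- get_obs(): the state, without advancing time (a new reading comes with each control period).
- camera(name): name is "scene" or "top" or "wrist"; returns a dict with "frame" (480x640x3 uint8, red, green, blue), "depth" (480x640 float32, m along the optical axis (not along the pixel's ray), 0 where there is no reading), "fx", "fy", "cx", "cy" (pixels), "camera_from_world" (4x4, takes a point from world to camera coordinates). Camera axes: x right, y up, looking along -z (the intrinsics and any distortion apply to the point x, -y, -z); pixel columns grow to the right and rows downward; lengths in m; the calibration is good to about 2 mm. A picture is of the moment at which its call begins.
- job_done(): hands the job in, once; it reports no verdict.
Trained networks look in a picture, given as the dict that the camera call returned (one of the last four; its "shot" number tells which), for a name from the list of things; names that differ only in an ending like _2 or _b are one class to them, and where a whole thing is asked for, a point or a joint stands for the part that bears it (a point fixed in the world has none). Each returns a list of dicts, best first, with "confidence" (0 to 1); they miss things now and then, are a little off and sometimes report something else, mostly with a low value. They report only what shows in the picture. A call takes as long as a camera call. They do not tell look-alikes from the thing itself.
- search_frame(thing, picture): "centre" ([x, y, z] in m, in world coordinates, good to about 4 mm: the middle of the surface that is visible of it).
- pinpoint(thing, picture): "centre" ([x, y, z] in m, in world coordinates, good to about 4 mm: a listed point, or the origin of a listed thing).
The state is a dict: "clock": time; "joint_pos": joint angles; "joint_vel": joint speeds; "tau": joint torques, N m; "eef_pos": TCP position; "tool_rot": TCP orientation; "ft_force": force on the tool from outside, world axes, zero at the start; "ft_torque": the same for the moment, N m; "grip_width": finger opening in m.
Only numpy, scipy, OpenCV 4.12 (cv2) and the standard library are available. Lean on these libraries where they do the work, as an engineer would, in place of code of your own. Each camera call takes 0.05 s, during which the arm holds its last target. There are 200 camera calls.

### The job

Pick up the blue-handled pin gauge and try its pin in the well of each of the three aluminium vial blocks, working from the left groove to the right as seen from the robot, letting it go gently down as far as the well allows. One well is too narrow to let the pin go down fully: push that block, without lifting it, gently along its groove until it rests against the red stop at the far end, and leave the two good blocks where they are. Stand the gauge back in its holder and leave the other things on the bench alone.

Things in the scene. Friction and masses are not known exactly. Their poses are not given: they have to be found in the camera images.
- fixture: fixed grey base plate 200 x 180 x 8 mm carrying three 90 degree V-grooves of aluminium angle along its x; origin at the centre of its underside on the worktop, x along the grooves toward the red stops (away from the robot), y to the left. Groove centre lines at y = +60 (left), 0 and -60 mm; groove roots 14 mm, rims 31 mm above the worktop; grooves run from x = -95 to +95 mm
- stop_mid (a point): centre of the near face of the middle groove's red stop plate, 31 mm above the worktop; all three stop faces stand at x = +85 mm of the fixture, 44 mm wide, 54 mm high. A block against its stop has its origin at x = +57 mm of the fixture; at the start the blocks stand at x = -45 to -15 mm. The faces are smooth: sliding one takes about 1 to 3 N
- block_1: aluminium vial block, 56 (along its x) x 36 x 48 mm tall, about 0.2 kg, loose in its own V-groove; origin at the lowest edge of its V foot, midway along; x along the groove toward the stop, z up. Upright sides and end faces run from 18 to 48 mm above the origin. In the middle of the flat top (48 mm up) is the mouth of a round blind well, 15.5 mm wide, 2 mm countersink. 
- block_2: same size and outside look as block_1. A sound well keeps its width to its floor 30 mm below the top, so the gauge pin goes in 29 to 30 mm; a faulty well narrows to 9 mm at 12 mm below the top and stops the pin there. 
- block_3: same size and outside look as block_1. Exactly one of block_1, block_2 and block_3 is faulty (see block_2 for the wells); which groove it lies in differs every time, so only the gauge can tell
- gauge: the pin gauge, standing upright in its holder, pin down; 109 mm long, 0.09 kg, round all over; origin at the tip of the pin, z up along its axis toward the handle. From the tip: steel pin 12 mm in diameter, 45 mm long, with a 2 mm chamfer at the tip; steel collar 30 mm in diameter, 4 mm thick; blue handle 20 mm in diameter, 60 mm long
- gauge_grip (a point): middle of the gauge's blue handle, on its axis, 79 mm above the pin tip; the place to grasp
- gauge_tip (a point): end of the gauge's pin, on its axis
- holder_top (a point): centre of the mouth of the gauge holder, a fixed grey block 56 x 56 mm, 50 mm high, on a dark foot 76 mm square; the hole in it is 18 mm wide and 46 mm deep, with a 2 mm countersink. The gauge stands in it with its collar resting on the holder's top, pin tip 45 mm below this point
- bottle_100b: bystander: brown glass bottle with black cap, 57 mm wide, 111 mm tall; origin at the centre of its underside
- beaker_50: bystander: empty glass beaker, 46 mm wide, 58 mm tall; origin at the centre of its underside
- timer: bystander: flat timer 62 x 66 x 16 mm; origin at the centre of its underside
There are look-alikes about, which are no part of the job. What is shaped like the block_2 but orange is not meant. Leave any purple look-alike of the gauge alone.

How it is judged:
By the outcome, as a careful person would: the job done as asked, in the order asked, and still so for the second after the job is handed in, with the robot touching nothing.
It also fails if it takes over 72 s, if anything falls off the work surface, if the arm or the gripper's body presses on something with over 40 N, if the wrist force passes 120 N, or if a joint passes its speed limit or range.

## Working session

There is one attempt and no reset: what is moved stays moved. The work goes in short steps, Python scripts to look and compute and a tool call to move; the robot and the scene stay as the last step left them, time stands still between calls to the robot, and variables do not carry over. Pictures are saved under pics/ and viewed, about 8 in all and at most 12, crops included, and the job is handed in when it is done.

Besides the shell and the picture viewer there is one more tool, called as name(argument=value, ...) on one line, values as JSON. play_rows: Moves the arm, as the interface text tells. Its arguments: {"type":"object","properties":{"plan":{"type":"array","items":{"type":"array","items":{"type":"number"}}}},"required":["plan"]}

```bash
mkdir -p pics; ls; cat > h.py <<'E'
from workcell import *
import numpy as np, cv2
from scipy.spatial.transform import Rotation as R
np.set_printoptions(precision=4,suppress=True)
def save(c,n): cv2.imwrite('pics/'+n,np.ascontiguousarray(c["frame"][:,:,::-1]))
def px(c,p):
    q=np.array(c["camera_from_world"])@np.r_[p,1]
    return np.array([c["cx"]+c["fx"]*q[0]/-q[2], c["cy"]+c["fy"]*-q[1]/-q[2]])
def world(c):
    d=c["depth"]; v,u=np.mgrid[0:480,0:640]
    P=np.stack([(u-c["cx"])/c["fx"]*d,-(v-c["cy"])/c["fy"]*d,-d,np.ones_like(d)],-1)
    return (P@np.linalg.inv(np.array(c["camera_from_world"])).T)[...,:3]
E
python3 - <<'E'
from h import *
o=get_obs(); print({k:np.array(v) for k,v in o.items()})
for n in ("scene","top"):
    c=camera(n); save(c,n+"1.png"); print(n, c["fx"],c["cx"],c["cy"],c.get("distortion"),list(c.keys()))
    for t in ("fixture","stop_mid","block_1","gauge","gauge_grip","holder_top","bottle_100b","beaker_50","timer"):
        for r in pinpoint(t,c): print(n,t,np.array(r["centre"]),round(r["confidence"],2),px(c,r["centre"]).round())
E
```

```text
pics
{'clock': array(0.), 'joint_pos': array([-1.269 ,  0.2414,  0.0037,  1.3352,  0.    ,  1.5708]), 'joint_vel': array([-0.0018,  0.0002, -0.0017,  0.0006, -0.0021, -0.0006]), 'tau': array([  0.0004, -37.2319,  25.2407,   0.0171,   0.0001,   0.    ]), 'eef_pos': array([ 0.1484, -0.4768,  0.2304]), 'tool_rot': array([-0.699 , -0.107 ,  0.6992, -0.1056]), 'ft_force': array([-0.4653,  0.3147, -0.7801]), 'ft_torque': array([-0.0084,  0.0331, -0.0373]), 'grip_width': array(0.0855)}
scene 529.3719214874199 320.38020958711496 241.0572173295573 None ['frame', 'depth', 'fx', 'fy', 'cx', 'cy', 'camera_from_world', 'shot']
scene fixture [ 0.5346 -0.0563 -0.0025] 0.58 [364. 225.]
scene stop_mid [ 0.6241 -0.0521  0.0324] 0.83 [342. 202.]
scene block_1 [ 0.5015 -0.0002  0.0135] 0.94 [358. 235.]
scene block_1 [ 0.4935 -0.061   0.0135] 0.84 [375. 227.]
scene block_1 [ 0.5026 -0.1234  0.0122] 0.71 [388. 217.]
scene block_1 [ 0.361  -0.1176 -0.    ] 0.53 [423. 245.]
scene gauge [ 0.471   0.4364 -0.0029] 0.85 [234. 322.]
scene gauge [0.4506 0.3263 0.0073] 0.67 [276. 302.]
scene gauge_grip [0.4481 0.3
[... 620 characters left out ...]
ock_1 [ 0.3676 -0.1171  0.0001] 0.88 [454. 300.]
top block_1 [ 0.4995 -0.1232  0.0141] 0.77 [458. 241.]
top block_1 [ 0.4928 -0.0603  0.0113] 0.56 [430. 244.]
top gauge [0.4531 0.3266 0.0088] 0.59 [260. 257.]
top gauge [0.4707 0.4411 0.0014] 0.49 [211. 248.]
top gauge_grip [0.4526 0.3262 0.0804] 0.62 [255. 255.]
top gauge_grip [0.4751 0.4365 0.0796] 0.52 [205. 243.]
top gauge_grip [0.3498 0.1357 0.0001] 0.36 [342. 305.]
top holder_top [0.4529 0.3252 0.0472] 0.78 [258. 256.]
top bottle_100b [ 0.5347 -0.0594 -0.0016] 0.54 [429. 226.]
top beaker_50 [ 0.3419 -0.2178 -0.0019] 0.61 [499. 313.]
top timer [ 0.3499  0.1342 -0.0008] 0.62 [343. 305.]
top timer [ 0.5068  0.5403 -0.005 ] 0.44 [170. 232.]
```

View pics/scene1.png

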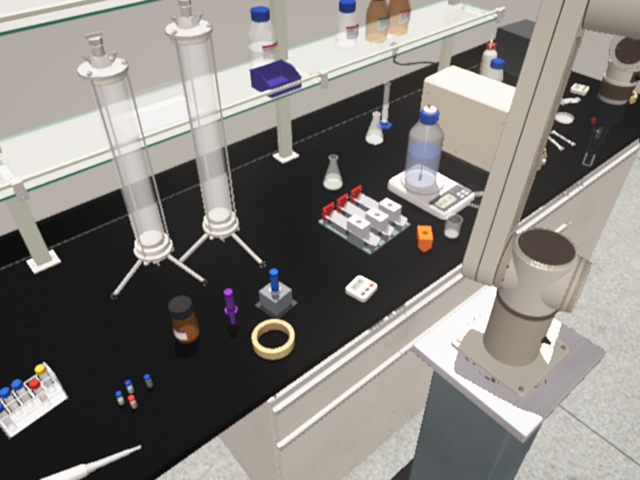

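View pics/top1.png

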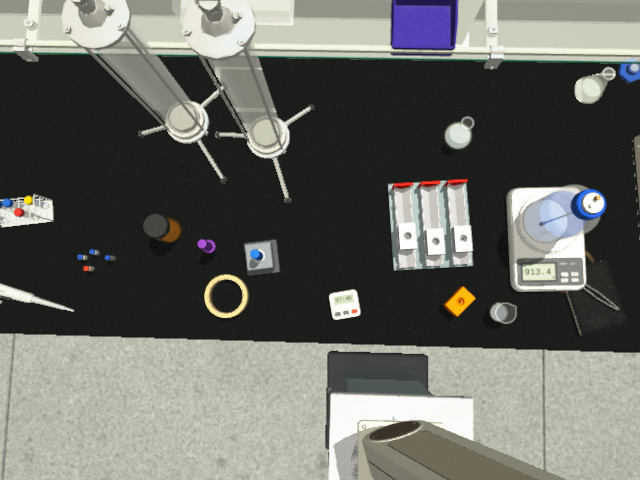

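Blue gauge stands in its holder at scene (273,285) / top (257,255). The purple look-alike is at top (206,245). The three blocks are at top (407,236), (434,241), (463,238), with the orange decoy at (460,300). The network fixes agree with these. Next I measure the tops more finely from depth.

```bash
cat >> h.py <<'E'
def tgt(yaw): # tool x down, tool y along fixture y, tool z along fixture x
    c,s=np.cos(yaw),np.sin(yaw); return R.from_matrix(np.array([[0,-s,c],[0,c,s],[-1,0,0]]))
def delta(p,Rt):
    o=get_obs(); R0=R.from_quat(o["tool_rot"])
    return R0.inv().apply(np.array(p)-o["eef_pos"])*1000,(R0.inv()*Rt).as_rotvec()
E
python3 - <<'E'
from h import *
c=camera("top"); W=world(c)
def blob(lo,hi,x,y,r):
    m=(W[...,2]>lo)&(W[...,2]<hi)&(np.hypot(W[...,0]-x,W[...,1]-y)<r)&(c["depth"]>0)
    P=W[m]; rc=cv2.minAreaRect((P[:,:2]*1000).astype(np.float32)); return P.mean(0),rc,len(P)
for x,y in((.502,.002),(.493,-.06),(.501,-.123)): print("blk",blob(.052,.072,x,y,.042))
print("hold",blob(.043,.058,.4525,.326,.045)); print("handle",blob(.09,.125,.4525,.326,.03))
m=(W[...,2]>.072)&(W[...,0]<.72)&(W[...,0]>.2)&(W[...,1]>-.3)&(W[...,1]<.6); P=W[m]
print("tall",len(P)); 
for i in range(2,8):
  for j in range(-3,6):
    q=P[(P[:,0]//.1==i)&(P[:,1]//.1==j)]
    if len(q)>5: print(i,j,len(q),q.mean(0),q[:,2].max())
o=get_obs(); print(R.from_quat(o["tool_rot"]).as_matrix())
d=delta([.45,.326,.231],tgt(0)); print(d)
c=camera("wrist"); T=np.linalg.inv(c["camera_from_world"]); R0=R.from_quat(o["tool_rot"])
print("cam in tool",R0.inv().apply(T[:3,3]-o["eef_pos"]), R0.inv().as_matrix()@T[:3,:3])
E
```

```text
blk (array([ 0.5039, -0.0009,  0.0612]), ((503.9772033691406, -1.1423606872558594), (56.317073822021484, 36.42548751831055), 4.753228664398193), 402)
blk (array([ 0.493 , -0.0606,  0.0612]), ((492.7074279785156, -49.710357666015625), (55.932498931884766, 62.2088508605957), 4.152066707611084), 426)
blk (array([ 0.5011, -0.1211,  0.0612]), ((501.54241943359375, -121.77320098876953), (56.35301208496094, 38.21510314941406), 4.78432559967041), 422)
hold (array([0.4515, 0.3228, 0.0498]), ((452.0729675292969, 324.1205749511719), (56.120277404785156, 56.76778030395508), 8.87685489654541), 544)
handle (array([0.4514, 0.323 , 0.1108]), ((451.410400390625, 323.44622802734375), (17.958829879760742, 18.701452255249023), 6.7751264572143555), 84)
tall 16775
3 1 1263 [0.3646 0.1476 1.2852] 1.2851976181093567
4 -3 113 [ 0.498  -0.2914  0.1477] 0.20888935524222485
4 3 95 [0.451  0.3223 0.1072] 0.11762563880463217
4 4 102 [0.4699 0.4355 0.1019] 0.11365560311149525
4 5 211 [0.4914 0.5354 0.1054] 0.11720967226812795
5 -3 2568 [ 0.5406 -0.2725  0.1997] 0.2910448694241551
5 5 363 [0.5142 0.5355 0.1068] 0.11563519721306714
6 2 2652 [0.6847 0.2859 0.427 ] 0.6212857112952734
6 3 3287 [0.6825 0.3211 0.4463] 0.6577091333006218
6 4 193 [0.6969 0.4841 0.4301] 0.5638713903141295
6 5 42 [0.6976 0.5043 0.447 ] 0.5622463182191179
7 2 1086 [0.708  0.2795 0.495 ] 0.6602513845127607
7 3 687 [0.7067 0.3243 0.6173] 0.6605577606119197
7 4 3143 [0.7106 0.4762 0.3837] 0.5680115607502205
7 5 970 [0.713  0.5143 0.3876] 0.5699342776957774
[[ 0.      0.2972 -0.9548]
 [-0.     -0.9548 -0.2972]
 [-1.      0.     -0.    ]]
(array([   0.3042, -677.502 , -526.568 ]), array([-2.8398,  0.    , -0.    ]))
cam in tool [-0.1431 -0.0013 -0.0792] [[ 0.0001  0.3117 -0.9502]
 [ 1.     -0.0009 -0.0002]
 [-0.0009 -0.9502 -0.3117]]
```

```bash
cat >> h.py <<'E'
YAW=0.081
def tq(yaw=YAW): # tool x down, tool y along fixture x, tool z along -fixture y
    c,s=np.cos(yaw),np.sin(yaw); return R.from_matrix(np.array([[0,c,s],[0,s,-c],[-1,0,0]]))
E
python3 - <<'E'
from h import *
o=get_obs(); R0=R.from_quat(o["tool_rot"])
p=np.array(o["eef_pos"]); q=np.array([.4525,.325,.215]); n=22
Rt=tq(); rv=(R0.inv()*Rt).as_rotvec(); print(rv)
# 11 rows with turn, positions linear over n rows
Rc=R0
for i in range(n):
    d=Rc.inv().apply((q-p)/n)*1000; r=rv/12 if i<12 else rv*0
    print((d.round(1)+0).tolist(), r.round(4)); Rc=Rc*R.from_rotvec(r)
E
```

```text
[-1.35 -0.   -0.  ]
[0.7, -30.7, -24.0] [-0.1125 -0.     -0.    ]
[0.7, -27.8, -27.3] [-0.1125 -0.     -0.    ]
[0.7, -24.6, -30.3] [-0.1125 -0.     -0.    ]
[0.7, -21.0, -32.8] [-0.1125 -0.     -0.    ]
[0.7, -17.2, -35.0] [-0.1125 -0.     -0.    ]
[0.7, -13.2, -36.7] [-0.1125 -0.     -0.    ]
[0.7, -9.0, -38.0] [-0.1125 -0.     -0.    ]
[0.7, -4.6, -38.7] [-0.1125 -0.     -0.    ]
[0.7, -0.3, -39.0] [-0.1125 -0.     -0.    ]
[0.7, 4.1, -38.8] [-0.1125 -0.     -0.    ]
[0.7, 8.4, -38.1] [-0.1125 -0.     -0.    ]
[0.7, 12.7, -36.9] [-0.1125 -0.     -0.    ]
[0.7, 16.7, -35.2] [-0. -0. -0.]
[0.7, 16.7, -35.2] [-0. -0. -0.]
[0.7, 16.7, -35.2] [-0. -0. -0.]
[0.7, 16.7, -35.2] [-0. -0. -0.]
[0.7, 16.7, -35.2] [-0. -0. -0.]
[0.7, 16.7, -35.2] [-0. -0. -0.]
[0.7, 16.7, -35.2] [-0. -0. -0.]
[0.7, 16.7, -35.2] [-0. -0. -0.]
[0.7, 16.7, -35.2] [-0. -0. -0.]
[0.7, 16.7, -35.2] [-0. -0. -0.]
```

play_rows(plan=[[0, -31, -24, -0.1125, 0, 0, -1], [0, -28, -27, -0.1125, 0, 0, -1], [0, -25, -30, -0.1125, 0, 0, -1], [0, -21, -33, -0.1125, 0, 0, -1], [0, -17, -35, -0.1125, 0, 0, -1], [0, -13, -37, -0.1125, 0, 0, -1], [0, -9, -38, -0.1125, 0, 0, -1], [0, -5, -39, -0.1125, 0, 0, -1], [0, 0, -39, -0.1125, 0, 0, -1], [0, 4, -39, -0.1125, 0, 0, -1], [0, 8, -38, -0.1125, 0, 0, -1], [0, 13, -37, -0.1125, 0, 0, -1], [0, 17, -35, 0, 0, 0, -1], [0, 17, -35, 0, 0, 0, -1], [0, 17, -35, 0, 0, 0, -1], [0, 17, -35, 0, 0, 0, -1], [0, 17, -35, 0, 0, 0, -1], [0, 17, -35, 0, 0, 0, -1], [0, 17, -35, 0, 0, 0, -1], [0, 17, -35, 0, 0, 0, -1]])

```text
clock: 2.77
eef_pos: [0.4272, 0.2537, 0.2313]
tool_rot: [0.479, 0.52, -0.479, 0.52]
ft_force: [1.6, -1.0, 0.5]
grip_width: 0.0854
```

```bash
python3 - <<'E'
from h import *
print(delta([.4525,.325,.215],tq()), get_obs()["joint_pos"])
E
```

```text
(array([ 16.3379,  31.0619, -68.9945]), array([ 0.0007, -0.    , -0.0004])) [ 0.536   0.234  -0.0036  1.3328 -0.0002  2.0252]
```

play_rows(plan=[[5, 10, -23, 0, 0, 0, -1], [5, 10, -23, 0, 0, 0, -1], [6, 11, -23, 0, 0, 0, -1], [0, 0, 0, 0, 0, 0, -1], [0, 0, 0, 0, 0, 0, -1]])

```text
clock: 3.18
eef_pos: [0.4519, 0.3236, 0.2141]
tool_rot: [0.478, 0.52, -0.48, 0.52]
ft_force: [-0.6, -0.4, -0.7]
grip_width: 0.0855
```

```bash
python3 - <<'E'
from h import *
c=camera("wrist"); save(c,"w1.png"); W=world(c); print(get_obs()["eef_pos"])
for t in("gauge_grip","gauge","holder_top"):
    for r in pinpoint(t,c): print(t,np.array(r["centre"]),r["confidence"])
f=c["frame"].astype(int); m=(f[...,2]>f[...,0]+60)&(f[...,2]>f[...,1]+40)&(c["depth"]>0)
P=W[m]; print(len(P), P[:,2].max())
t=P[P[:,2]>P[:,2].max()-.004]; print("top disc",t.mean(0),t.min(0),t.max(0))
h=W[(W[...,2]>.046)&(W[...,2]<.053)&(np.hypot(W[...,0]-.4525,W[...,1]-.325)<.05)]; print("holder",len(h),cv2.minAreaRect((h[:,:2]*1000).astype(np.float32)),h.mean(0))
E
```

```text
[0.4518 0.3227 0.2147]
gauge_grip [0.4743 0.4353 0.0776] 0.96
gauge_grip [0.4507 0.3246 0.0839] 0.85
gauge [0.4513 0.3278 0.0019] 0.73
gauge [0.4708 0.4368 0.0016] 0.71
holder_top [0.4524 0.3236 0.0479] 0.92
846 0.11654272031207705
top disc [0.4497 0.3267 0.1144] [0.4402 0.3166 0.1126] [0.4594 0.3362 0.1165]
holder 2577 ((449.48260498046875, 326.04351806640625), (56.008113861083984, 56.48002624511719), 8.56899642944336) [0.4492 0.3307 0.0505]
```

View pics/w1.png

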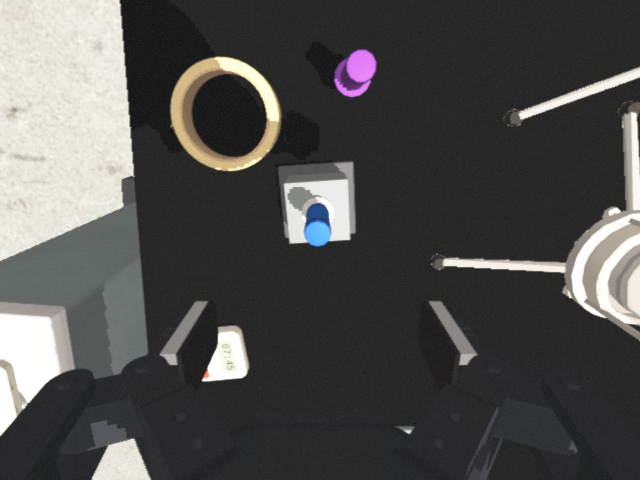

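Blue gauge top is at pixel (317,230) in the wrist view, purple at (360,65), and nothing lies in the way of the fingers. I descend and grasp.

play_rows(plan=[[10, -1.2, -3, 0, 0, 0, -1], [30, 0, 0, 0, 0, 0, -1], [35, 0, 0, 0, 0, 0, -1], [35, 0, 0, 0, 0, 0, -1], [25, 0, 0, 0, 0, 0, -1], [14, 0, 0, 0, 0, 0, -1], [0, 0, 0, 0, 0, 0, -1], [0, 0, 0, 0, 0, 0, 0.6], [0, 0, 0, 0, 0, 0, 1], [0, 0, 0, 0, 0, 0, 1], [0, 0, 0, 0, 0, 0, 1], [0, 0, 0, 0, 0, 0, 1], [0, 0, 0, 0, 0, 0, 1], [0, 0, 0, 0, 0, 0, 1], [0, 0, 0, 0, 0, 0, 1], [0, 0, 0, 0, 0, 0, 1]])

```text
clock: 4.72
eef_pos: [0.4513, 0.3263, 0.0675]
tool_rot: [0.48, 0.52, -0.479, 0.52]
ft_force: [-1.1, -0.1, 5.3]
grip_width: 0.0183
```

```bash
python3 - <<'E'
from h import *
o=get_obs(); print(o["eef_pos"],o["ft_force"],o["grip_width"])
E
```

```text
[0.4513 0.3263 0.0675] [-1.0868 -0.1273  5.324 ] 0.01834147884194065
```

play_rows(plan=[[-15, 0, 0, 0, 0, 0, 1], [-30, 0, 0, 0, 0, 0, 1], [-35, 0, 0, 0, 0, 0, 1], [-20, 0, 0, 0, 0, 0, 1], [0, 1.3, 15, 0, 0, 0, 1], [0, 2.5, 33, 0, 0, 0, 1], [0, 2.5, 33, 0, 0, 0, 1], [0, 2.5, 33, 0, 0, 0, 1], [0, 2.5, 33, 0, 0, 0, 1], [0, 2.5, 33, 0, 0, 0, 1], [0, 2.5, 33, 0, 0, 0, 1], [0, 2.5, 33, 0, 0, 0, 1], [0, 2.5, 33, 0, 0, 0, 1], [0, 2.5, 33, 0, 0, 0, 1], [0, 2.5, 18, 0, 0, 0, 1], [0, 0, 0, 0, 0, 0, 1], [0, 0, 0, 0, 0, 0, 1], [0, 0, 0, 0, 0, 0, 1]])

```text
clock: 6.22
eef_pos: [0.5029, -0.0009, 0.1656]
tool_rot: [0.479, 0.52, -0.48, 0.519]
ft_force: [-0.2, -0.4, -0.6]
grip_width: 0.0186
```

```bash
python3 - <<'E'
from h import *
o=get_obs(); print(o["eef_pos"],o["ft_force"],o["grip_width"])
for n in("wrist","top","scene"):
    c=camera(n)
    for t in("gauge_tip","gauge_grip","block_1","stop_mid","fixture"):
        for r in pinpoint(t,c)[:3]: print(n,t,np.array(r["centre"]),round(r["confidence"],2))
    if n=="wrist":
        save(c,"w2.png"); W=world(c)
        for x,y in((.502,.002),(.493,-.06),(.501,-.123)):
            P=W[(W[...,2]>.056)&(W[...,2]<.066)&(np.hypot(W[...,0]-x,W[...,1]-y)<.036)]
            if len(P)>50: print(len(P),P.mean(0),cv2.minAreaRect((P[:,:2]*1000).astype(np.float32)))
    if n=="scene":
        im=c["frame"][150:290,280:460,::-1]; cv2.imwrite("pics/s2.png",cv2.resize(im,None,fx=4,fy=4,interpolation=cv2.INTER_CUBIC))
E
```

```text
[ 0.5029 -0.0009  0.1656] [-0.1501 -0.4286 -0.5609] 0.018572104597262325
wrist gauge_tip [ 0.5035 -0.0005  0.1049] 0.85
wrist gauge_grip [ 0.5047 -0.005   0.1814] 0.76
wrist block_1 [ 0.492  -0.0597  0.015 ] 0.87
wrist block_1 [ 0.3637 -0.1176 -0.0002] 0.74
wrist block_1 [ 0.5024 -0.      0.0136] 0.57
wrist fixture [ 0.5371 -0.0597 -0.005 ] 0.73
3238 [0.5016 0.0022 0.0623] ((501.5765075683594, 0.7020301818847656), (56.129695892333984, 36.40618133544922), 4.637340068817139)
312 [ 0.4696 -0.0482  0.0617] ((472.2798767089844, -51.24540328979492), (20.53360939025879, 15.352795600891113), 7.3994293212890625)
top gauge_grip [0.473  0.4369 0.0813] 0.75
top block_1 [0.506  0.0056 0.0136] 0.49
scene gauge_tip [ 0.4664  0.4358 -0.0021] 0.61
scene gauge_tip [ 0.5078 -0.0002  0.1054] 0.47
scene gauge_grip [0.4657 0.4338 0.0795] 0.85
scene gauge_grip [ 0.4992 -0.0007  0.184 ] 0.61
scene block_1 [ 0.4909 -0.0607  0.016 ] 0.76
scene block_1 [ 0.5004 -0.0027  0.0149] 0.69
scene block_1 [ 0.3651 -0.1183 -0.0053] 0.66
scene stop_mid [ 0.6231 -0.0479  0.0299] 0.72
scene fixture [ 0.5389 -0.0593 -0.0023] 0.82
```

View pics/w2.png

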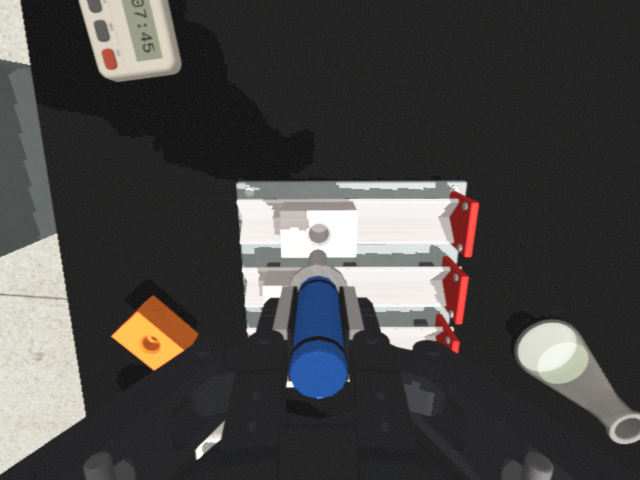

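Wrist view: well of the left block at (319,233), pin tip at (318,258), all three blocks in their grooves. I now compare the gauge axis and the well in this same picture.

```bash
cat >> h.py <<'E'
def onplane(c,u,v,z):
    T=np.linalg.inv(np.array(c["camera_from_world"])); d=T[:3,:3]@np.array([(u-c["cx"])/c["fx"],-(v-c["cy"])/c["fy"],-1]); o=T[:3,3]
    return o+d*(z-o[2])/d[2]
def gaugeaxis(c,W):
    f=c["frame"].astype(int); m=(f[...,2]>f[...,0]+50)&(f[...,2]>f[...,1]+35)&(c["depth"]>0)&(c["depth"]<.3)
    P=W[m]; zt=np.percentile(P[:,2],99); t=P[P[:,2]>zt-.003]
    (xy,r)=cv2.minEnclosingCircle((t[:,:2]*1000).astype(np.float32)); return len(P),zt,t.mean(0),np.array(xy),r
E
python3 - <<'E'
from h import *
c=camera("wrist"); W=world(c); print(gaugeaxis(c,W))
print(onplane(c,319,233,.062))
f=c["frame"]; cv2.imwrite("pics/w2c.png",cv2.resize(f[170:420,220:420,::-1],None,fx=3,fy=3,interpolation=cv2.INTER_NEAREST)[:600,:600])
for zz in(.103,.148): print(zz,px(c,[.5029,-.0009,zz]))
o=get_obs(); 
E
```

```text
(5133, np.float64(0.21424776077628105), array([0.5027, 0.0002, 0.2131]), array([502.9458,  -0.7848]), 10.521048545837402)
[0.5034 0.0007 0.062 ]
0.103 [318.15   255.0832]
0.148 [318.0898 287.1969]
```

View pics/w2c.png

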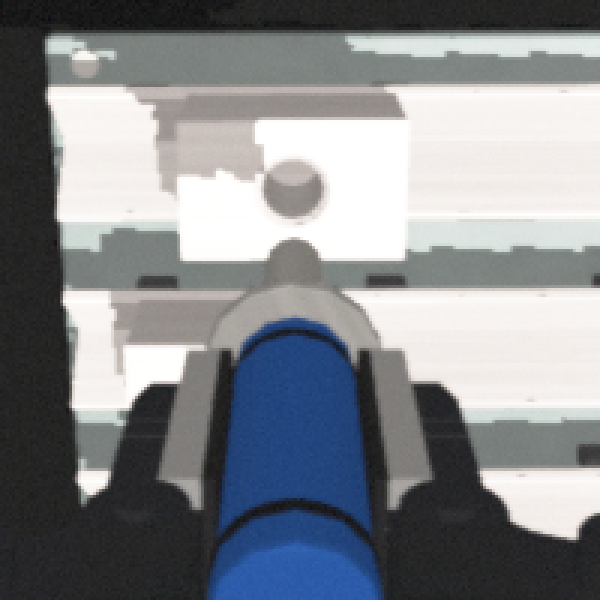

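play_rows(plan=[[10, -0.2, -1.5, 0, 0, 0, 1], [15, 0, 0, 0, 0, 0, 1], [10, 0, 0, 0, 0, 0, 1], [4, 0, 0, 0, 0, 0, 1], [2, 0, 0, 0, 0, 0, 1], [2, 0, 0, 0, 0, 0, 1], [2, 0, 0, 0, 0, 0, 1], [2, 0, 0, 0, 0, 0, 1], [2, 0, 0, 0, 0, 0, 1], [0, 0, 0, 0, 0, 0, 1]])

```text
clock: 8.0
eef_pos: [0.5033, 0.0005, 0.1172]
tool_rot: [0.479, 0.52, -0.479, 0.52]
ft_force: [-0.2, -0.2, -0.8]
grip_width: 0.0185
```

Inside the mouth with no force. I go on in small steps.

play_rows(plan=[[2, 0, 0, 0, 0, 0, 1], [2, 0, 0, 0, 0, 0, 1], [2, 0, 0, 0, 0, 0, 1], [1.5, 0, 0, 0, 0, 0, 1], [0, 0, 0, 0, 0, 0, 1]])

```text
clock: 8.42
eef_pos: [0.503, 0.0004, 0.1094]
tool_rot: [0.479, 0.52, -0.48, 0.52]
ft_force: [0.2, -0.7, -1.3]
grip_width: 0.0185
```

play_rows(plan=[[2, 0, 0, 0, 0, 0, 1], [2, 0, 0, 0, 0, 0, 1], [2, 0, 0, 0, 0, 0, 1], [2, 0, 0, 0, 0, 0, 1], [2, 0, 0, 0, 0, 0, 1], [1.5, 0, 0, 0, 0, 0, 1], [1.5, 0, 0, 0, 0, 0, 1], [0, 0, 0, 0, 0, 0, 1]])

```text
clock: 9.08
eef_pos: [0.5031, 0.0005, 0.0964]
tool_rot: [0.479, 0.52, -0.479, 0.52]
ft_force: [-0.1, -0.1, -0.5]
grip_width: 0.0184
```

play_rows(plan=[[1, 0, 0, 0, 0, 0, 1], [0.5, 0, 0, 0, 0, 0, 1], [0.5, 0, 0, 0, 0, 0, 1], [0, 0, 0, 0, 0, 0, 1]])

```text
clock: 9.42
eef_pos: [0.5035, 0.0004, 0.095]
tool_rot: [0.479, 0.52, -0.479, 0.52]
ft_force: [-0.7, -0.0, 1.0]
grip_width: 0.0189
```

play_rows(plan=[[0.5, 0, 0, 0, 0, 0, 1], [0.5, 0, 0, 0, 0, 0, 1], [0, 0, 0, 0, 0, 0, 1]])

```text
clock: 9.67
eef_pos: [0.5036, 0.0004, 0.0949]
tool_rot: [0.48, 0.52, -0.479, 0.52]
ft_force: [-2.2, -0.4, 7.7]
grip_width: 0.0186
```

Floor reached at full depth (7.7 N, about 30 mm), so the left block is sound. I withdraw and go over the middle block.

play_rows(plan=[[-3, 0, 0, 0, 0, 0, 1], [-10, 0, 0, 0, 0, 0, 1], [-25, 0, 0, 0, 0, 0, 1], [-22, 0, 0, 0, 0, 0, 1], [0, -4, 15, 0, 0, 0, 1], [0, -6, 25, 0, 0, 0, 1], [0, -5.5, 20, 0, 0, 0, 1], [0, 0, 0, 0, 0, 0, 1], [0, 0, 0, 0, 0, 0, 1]])

```text
clock: 10.42
eef_pos: [0.4927, -0.0614, 0.1543]
tool_rot: [0.48, 0.519, -0.48, 0.519]
ft_force: [-0.2, 0.9, -0.7]
grip_width: 0.0186
```

```bash
cat > lk.py <<'E'
from h import *
import sys
x,y,name=float(sys.argv[1]),float(sys.argv[2]),sys.argv[3]
o=get_obs(); print(o["eef_pos"],o["ft_force"])
c=camera("wrist"); W=world(c); print(gaugeaxis(c,W))
P=W[(W[...,2]>.056)&(W[...,2]<.066)&(np.hypot(W[...,0]-x,W[...,1]-y)<.036)]
print(len(P),cv2.minAreaRect((P[:,:2]*1000).astype(np.float32)))
g=cv2.cvtColor(c["frame"],cv2.COLOR_RGB2GRAY); u,v=px(c,[x,y,.062]); print("expect well px",u,v)
u0,v0=int(u)-50,int(v)-45
cv2.imwrite("pics/"+name,cv2.resize(c["frame"][v0:v0+90,u0:u0+100,::-1],None,fx=6,fy=6,interpolation=cv2.INTER_NEAREST)); print(u0,v0)
for p in pinpoint("block_1",c): print(np.array(p["centre"]),p["confidence"])
E
python3 lk.py .4925 -.060 w3.png
```

```text
[ 0.4927 -0.0614  0.1543] [-0.2162  0.9496 -0.6645]
(5099, np.float64(0.20222795314898764), array([ 0.4918, -0.06  ,  0.2011]), array([491.7492, -61.0045]), 10.357924461364746)
3426 ((491.0127868652344, -60.69801712036133), (56.108760833740234, 36.82481384277344), 4.7030720710754395)
expect well px 318.97261172706624 238.76211909428915
268 193
[ 0.4914 -0.0612  0.0155] 0.85
[ 0.4955 -0.0621  0.1728] 0.65
[ 0.5064 -0.0007  0.0144] 0.61
[ 0.3602 -0.1158 -0.0013] 0.59
```

View pics/w3.png

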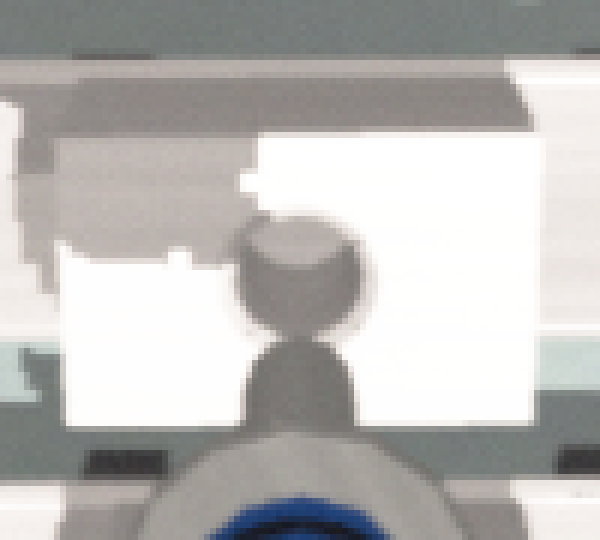

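The crop shows the middle well centred at (318,238), in line with the pin; about 1.3 mm of correction toward +y is needed.

play_rows(plan=[[8, 0, -1.3, 0, 0, 0, 1], [10, 0, 0, 0, 0, 0, 1], [8, 0, 0, 0, 0, 0, 1], [3, 0, 0, 0, 0, 0, 1], [2, 0, 0, 0, 0, 0, 1], [2, 0, 0, 0, 0, 0, 1], [2, 0, 0, 0, 0, 0, 1], [1.5, 0, 0, 0, 0, 0, 1], [0, 0, 0, 0, 0, 0, 1]])

```text
clock: 11.27
eef_pos: [0.4926, -0.0593, 0.1171]
tool_rot: [0.479, 0.52, -0.479, 0.52]
ft_force: [-0.4, -0.5, -0.9]
grip_width: 0.0188
```

play_rows(plan=[[1, 0, 0, 0, 0, 0, 1], [1, 0, 0, 0, 0, 0, 1], [1, 0, 0, 0, 0, 0, 1], [1, 0, 0, 0, 0, 0, 1], [0.5, 0, 0, 0, 0, 0, 1], [0, 0, 0, 0, 0, 0, 1]])

```text
clock: 11.77
eef_pos: [0.4926, -0.0593, 0.1127]
tool_rot: [0.479, 0.52, -0.479, 0.52]
ft_force: [-0.1, 0.1, -1.1]
grip_width: 0.0186
```

play_rows(plan=[[0.5, 0, 0, 0, 0, 0, 1], [0.5, 0, 0, 0, 0, 0, 1], [0.5, 0, 0, 0, 0, 0, 1], [0, 0, 0, 0, 0, 0, 1]])

```text
clock: 12.1
eef_pos: [0.4926, -0.0593, 0.1112]
tool_rot: [0.479, 0.52, -0.479, 0.52]
ft_force: [0.6, -0.3, -0.8]
grip_width: 0.0188
```

play_rows(plan=[[1, 0, 0, 0, 0, 0, 1], [1, 0, 0, 0, 0, 0, 1], [1, 0, 0, 0, 0, 0, 1], [0, 0, 0, 0, 0, 0, 1]])

```text
clock: 12.43
eef_pos: [0.4924, -0.0593, 0.108]
tool_rot: [0.479, 0.52, -0.479, 0.52]
ft_force: [0.3, -1.0, -0.8]
grip_width: 0.0187
```

Past the narrow depth without force, so I continue to the floor.

play_rows(plan=[[2, 0, 0, 0, 0, 0, 1], [2, 0, 0, 0, 0, 0, 1], [2, 0, 0, 0, 0, 0, 1], [2, 0, 0, 0, 0, 0, 1], [1.5, 0, 0, 0, 0, 0, 1], [1.5, 0, 0, 0, 0, 0, 1], [1, 0, 0, 0, 0, 0, 1], [0, 0, 0, 0, 0, 0, 1]])

```text
clock: 13.1
eef_pos: [0.4924, -0.0593, 0.096]
tool_rot: [0.479, 0.52, -0.479, 0.52]
ft_force: [-0.6, -0.6, -1.0]
grip_width: 0.0188
```

play_rows(plan=[[0.5, 0, 0, 0, 0, 0, 1], [0.5, 0, 0, 0, 0, 0, 1], [0.5, 0, 0, 0, 0, 0, 1], [0, 0, 0, 0, 0, 0, 1]])

```text
clock: 13.43
eef_pos: [0.4928, -0.0593, 0.095]
tool_rot: [0.479, 0.52, -0.479, 0.52]
ft_force: [-1.3, 0.3, 0.6]
grip_width: 0.0187
```

play_rows(plan=[[0.5, 0, 0, 0, 0, 0, 1], [0.5, 0, 0, 0, 0, 0, 1], [0, 0, 0, 0, 0, 0, 1]])

```text
clock: 13.68
eef_pos: [0.4929, -0.0594, 0.0949]
tool_rot: [0.48, 0.52, -0.479, 0.52]
ft_force: [-1.9, 0.5, 6.6]
grip_width: 0.0185
```

play_rows(plan=[[-3, 0, 0, 0, 0, 0, 1], [-10, 0, 0, 0, 0, 0, 1], [-25, 0, 0, 0, 0, 0, 1], [-22, 0, 0, 0, 0, 0, 1], [0, 1, 15, 0, 0, 0, 1], [0, 2, 25, 0, 0, 0, 1], [0, 0.5, 20, 0, 0, 0, 1], [0, 0, 0, 0, 0, 0, 1], [0, 0, 0, 0, 0, 0, 1]])

```text
clock: 14.43
eef_pos: [0.5011, -0.1196, 0.1541]
tool_rot: [0.48, 0.519, -0.48, 0.519]
ft_force: [1.2, 0.6, -1.1]
grip_width: 0.0186
```

```bash
python3 lk.py .501 -.119 w4.png
```

```text
[ 0.5011 -0.1196  0.1541] [ 1.228   0.5935 -1.1126]
(5064, np.float64(0.20199926554484285), array([ 0.5001, -0.1183,  0.2009]), array([ 500.4171, -119.1076]), 10.316472053527832)
3380 ((498.72467041015625, -120.22702026367188), (56.14326095581055, 36.90918731689453), 5.0134124755859375)
expect well px 319.1563577430127 239.87223986586127
269 194
[0.5032 0.0005 0.0145] 0.91
[ 0.5006 -0.1233  0.0129] 0.78
[ 0.4919 -0.062   0.0151] 0.56
[ 0.3586 -0.1172 -0.0035] 0.56
```

View pics/w4.png

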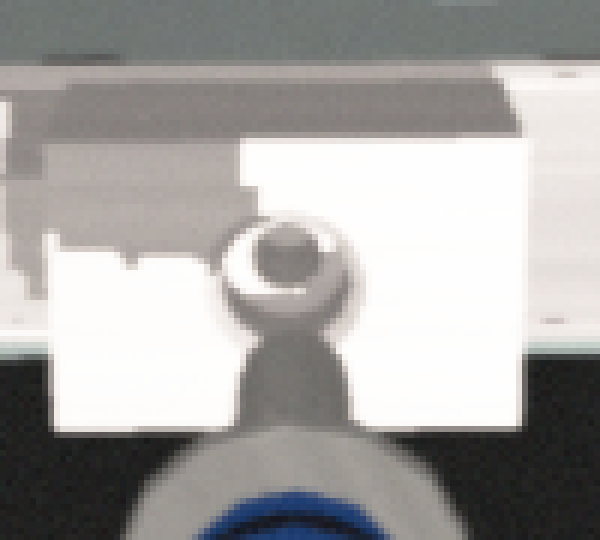

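The right well visibly narrows (bright step inside, at about (317,238)). I still gauge it.

play_rows(plan=[[8, -0.7, -1.2, 0, 0, 0, 1], [10, 0, 0, 0, 0, 0, 1], [8, 0, 0, 0, 0, 0, 1], [3, 0, 0, 0, 0, 0, 1], [2, 0, 0, 0, 0, 0, 1], [2, 0, 0, 0, 0, 0, 1], [2, 0, 0, 0, 0, 0, 1], [1, 0, 0, 0, 0, 0, 1], [1, 0, 0, 0, 0, 0, 1], [0, 0, 0, 0, 0, 0, 1]])

```text
clock: 15.37
eef_pos: [0.5003, -0.1179, 0.1168]
tool_rot: [0.479, 0.52, -0.479, 0.52]
ft_force: [0.2, -1.9, -1.1]
grip_width: 0.0188
```

play_rows(plan=[[1, 0, 0, 0, 0, 0, 1], [1, 0, 0, 0, 0, 0, 1], [0.5, 0, 0, 0, 0, 0, 1], [0.5, 0, 0, 0, 0, 0, 1], [0, 0, 0, 0, 0, 0, 1]])

```text
clock: 15.78
eef_pos: [0.5003, -0.1178, 0.1138]
tool_rot: [0.479, 0.52, -0.479, 0.52]
ft_force: [0.1, -1.6, -0.3]
grip_width: 0.0184
```

play_rows(plan=[[0.5, 0, 0.5, 0, 0, 0, 1], [0.5, 0, 0, 0, 0, 0, 1], [0.3, 0, 0, 0, 0, 0, 1], [0, 0, 0, 0, 0, 0, 1]])

```text
clock: 16.12
eef_pos: [0.5002, -0.1181, 0.1125]
tool_rot: [0.479, 0.52, -0.479, 0.52]
ft_force: [-0.0, -1.9, 0.1]
grip_width: 0.0187
```

play_rows(plan=[[0.4, 0, 0, 0, 0, 0, 1], [0.4, 0, 0, 0, 0, 0, 1], [0, 0, 0, 0, 0, 0, 1]])

```text
clock: 16.37
eef_pos: [0.5003, -0.1182, 0.1122]
tool_rot: [0.479, 0.52, -0.479, 0.52]
ft_force: [-1.6, -1.1, 4.5]
grip_width: 0.0185
```

Stopped at 12–13 mm depth with 4.5 N, so the right block is the faulty one. I return the gauge first.

play_rows(plan=[[-3, 0, 0, 0, 0, 0, 1], [-15, 0, 0, 0, 0, 0, 1], [-25, 0, 0, 0, 0, 0, 1], [-17, 0, 0, 0, 0, 0, 1], [0, -0.5, -17, 0, 0, 0, 1], [0, -1, -33, 0, 0, 0, 1], [0, -1, -33, 0, 0, 0, 1], [0, -1, -33, 0, 0, 0, 1], [0, -1, -33, 0, 0, 0, 1], [0, -1, -33, 0, 0, 0, 1], [0, -1, -33, 0, 0, 0, 1], [0, -1, -33, 0, 0, 0, 1], [0, -1, -33, 0, 0, 0, 1], [0, -1, -33, 0, 0, 0, 1], [0, -1, -33, 0, 0, 0, 1], [0, -1, -33, 0, 0, 0, 1], [0, -1, -33, 0, 0, 0, 1], [0, -1, -33, 0, 0, 0, 1], [0, 0, 0, 0, 0, 0, 1], [0, 0, 0, 0, 0, 0, 1]])

```text
clock: 18.03
eef_pos: [0.4496, 0.327, 0.1708]
tool_rot: [0.478, 0.521, -0.479, 0.52]
ft_force: [-0.4, -0.7, -0.8]
grip_width: 0.0183
```

```bash
python3 - <<'E'
from h import *
o=get_obs(); print(o["eef_pos"],o["ft_force"])
c=camera("wrist"); W=world(c); print(gaugeaxis(c,W)); save(c,"w5.png")
h=W[(W[...,2]>.046)&(W[...,2]<.053)&(np.hypot(W[...,0]-.4505,W[...,1]-.326)<.05)]; print("holder",len(h),cv2.minAreaRect((h[:,:2]*1000).astype(np.float32)))
u,v=px(c,[.4505,.326,.05]);u0,v0=int(u)-50,int(v)-45;print(u,v,u0,v0)
cv2.imwrite("pics/w5.png",cv2.resize(c["frame"][v0:v0+90,u0:u0+100,::-1],None,fx=6,fy=6,interpolation=cv2.INTER_NEAREST))
for p in pinpoint("holder_top",c): print(np.array(p["centre"]),p["confidence"])
print(delta([.4505,.326,.1],tq())[0])
E
```

```text
[0.4496 0.327  0.1708] [-0.4201 -0.7062 -0.85  ]
(5186, np.float64(0.21877290421027554), array([0.4488, 0.3282, 0.2176]), array([448.9269, 327.2446]), 10.390780448913574)
holder 4300 ((449.59771728515625, 326.08453369140625), (55.93932342529297, 56.55298614501953), 8.521459579467773)
320.3417255468487 230.0214242953641 270 185
[0.4475 0.3236 0.0494] 0.67
[71.094   0.5974 -1.2577]
```

View pics/w5.png

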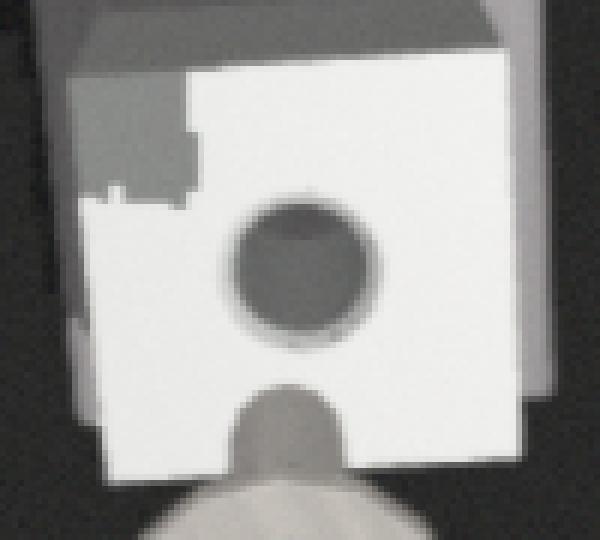

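```bash
python3 - <<'E'
from h import *
o=get_obs(); print(o["eef_pos"],o["joint_vel"])
c=camera("wrist"); print(gaugeaxis(c,world(c)),get_obs()["eef_pos"])
E
```

```text
[0.4501 0.3248 0.1711] [-0.0264 -0.0107 -0.0087 -0.0006  0.0006  0.0014]
(5172, np.float64(0.2190130080188705), array([0.4492, 0.3261, 0.2179]), array([449.1447, 325.3568]), 10.437811851501465) [0.4504 0.3243 0.1713]
```

The hole centre is at (320,230), the pin about 1 mm short of it in both axes. I correct and lower to just above the seat.

play_rows(plan=[[5, 0.8, -1.6, 0, 0, 0, 1], [15, 0, 0, 0, 0, 0, 1], [18, 0, 0, 0, 0, 0, 1], [10, 0, 0, 0, 0, 0, 1], [5, 0, 0, 0, 0, 0, 1], [4, 0, 0, 0, 0, 0, 1], [4, 0, 0, 0, 0, 0, 1], [4, 0, 0, 0, 0, 0, 1], [0, 0, 0, 0, 0, 0, 1]])

```text
clock: 18.93
eef_pos: [0.4513, 0.3268, 0.1064]
tool_rot: [0.479, 0.52, -0.48, 0.52]
ft_force: [-0.7, -1.2, -1.6]
grip_width: 0.0185
```

play_rows(plan=[[5, 0, 0, 0, 0, 0, 1], [7, 0, 0, 0, 0, 0, 1], [7, 0, 0, 0, 0, 0, 1], [7, 0, 0, 0, 0, 0, 1], [5, 0, 0, 0, 0, 0, 1], [3, 0, 0, 0, 0, 0, 1], [1, 0, 0, 0, 0, 0, 1], [0, 0, 0, 0, 0, 0, 1]])

```text
clock: 19.6
eef_pos: [0.4512, 0.3268, 0.0713]
tool_rot: [0.479, 0.52, -0.48, 0.52]
ft_force: [-0.3, 1.2, -0.8]
grip_width: 0.0185
```

play_rows(plan=[[1, 0, 0, 0, 0, 0, 1], [1, 0, 0, 0, 0, 0, 1], [1, 0, 0, 0, 0, 0, 1], [0.5, 0, 0, 0, 0, 0, 1], [0, 0, 0, 0, 0, 0, 1]])

```text
clock: 20.02
eef_pos: [0.4513, 0.3269, 0.0682]
tool_rot: [0.479, 0.52, -0.479, 0.52]
ft_force: [-0.8, -0.1, -1.5]
grip_width: 0.0188
```

play_rows(plan=[[0.4, 0, 0, 0, 0, 0, 1], [0.3, 0, 0, 0, 0, 0, 1], [0, 0, 0, 0, 0, 0, 1]])

```text
clock: 20.27
eef_pos: [0.4514, 0.3269, 0.0676]
tool_rot: [0.479, 0.52, -0.479, 0.52]
ft_force: [0.3, 0.2, 0.0]
grip_width: 0.0189
```

Seated, with the force beginning to rise. I release and lift.

play_rows(plan=[[0, 0, 0, 0, 0, 0, 0.3], [0, 0, 0, 0, 0, 0, 0], [0, 0, 0, 0, 0, 0, -0.3], [0, 0, 0, 0, 0, 0, -0.3], [0, 0, 0, 0, 0, 0, -0.6], [0, 0, 0, 0, 0, 0, -0.6], [0, 0, 0, 0, 0, 0, -0.6], [0, 0, 0, 0, 0, 0, -0.6], [-10, 0, 0, 0, 0, 0, -0.6], [-30, 0, 0, 0, 0, 0, -0.6], [-35, 0, 0, 0, 0, 0, -0.6], [-30, 0, 0, 0, 0, 0, -0.6], [-15, 0, 0, 0, 0, 0, -0.6], [0, 0, 0, 0, 0, 0, -0.6], [0, 0, 0, 0, 0, 0, -0.6]])

```text
clock: 21.52
eef_pos: [0.452, 0.3274, 0.1891]
tool_rot: [0.48, 0.52, -0.478, 0.52]
ft_force: [0.9, 0.4, 0.2]
grip_width: 0.0683
```

```bash
python3 - <<'E'
from h import *
o=get_obs(); print(o["eef_pos"],o["grip_width"])
for n in ("wrist","scene"):
    c=camera(n); W=world(c); f=c["frame"].astype(int)
    m=(f[...,2]>f[...,0]+50)&(f[...,2]>f[...,1]+35)&(np.hypot(W[...,0]-.4505,W[...,1]-.326)<.03); P=W[m]
    print(n,len(P),P[:,2].max(),P[P[:,2]>P[:,2].max()-.004].mean(0),P[:,2].min())
    for t in("gauge_grip","holder_top","gauge"):
        for p in pinpoint(t,c): print(t,np.array(p["centre"]),p["confidence"])
E
```

```text
[0.452  0.3274 0.1891] 0.06827248749296366
wrist 1070 0.11638111289559369 [0.45   0.3275 0.1144] 0.048648685502880595
gauge_grip [0.4726 0.4374 0.076 ] 0.97
gauge_grip [0.4512 0.3253 0.0857] 0.81
holder_top [0.4535 0.3272 0.0493] 0.96
gauge [ 0.451   0.3267 -0.0008] 0.9
gauge [ 0.4717  0.4377 -0.0039] 0.79
scene 164 0.11559504572491597 [0.4491 0.3269 0.1131] 0.0589531831772494
gauge_grip [0.4499 0.3263 0.087 ] 0.74
gauge_grip [0.4672 0.435  0.0805] 0.53
holder_top [0.4513 0.3269 0.0523] 0.82
holder_top [ 0.4915 -0.0607  0.0128] 0.21
gauge [0.4716 0.4388 0.0013] 0.86
gauge [0.4547 0.3224 0.005 ] 0.71
```

Gauge stands in the holder (top at z 0.114). Fingers go shut and the arm moves behind the right block, with the tool tilted so the tips lead low.

play_rows(plan=[[0, -2, 16, 0, 0, 0, 1], [0, -4, 32, 0, 0, 0, 1], [0, -4, 32, 0, 0, 0, 1], [0, -4, 32, 0, 0, 0, 1], [0, -4, 32, 0, 0, 0, 1], [0, -4, 32, 0, 0, 0, 1], [0, -4, 32, 0, 0, 0, 1], [0, -4, 32, 0, 0, 0, 1], [0, -4, 32, 0, 0, 0, 1], [0, -4, 32, 0, 0, 0, 1], [0, -4, 32, 0, 0, 0, 1], [0, -4, 32, 0, 0, 0, 1], [0, -4, 32, 0, 0, 0, 1], [0, -3, 32, 0, 0, 0, 1], [0, 0, 16, 0, 0, 0.1, 1], [0, 0, 0, 0, 0, 0.1, 1], [0, 0, 0, 0, 0, 0, 1], [0, 0, 0, 0, 0, 0, 1], [0, 0, 0, 0, 0, 0, 1]])

```text
clock: 23.5
eef_pos: [0.4357, -0.1239, 0.1884]
tool_rot: [0.529, 0.469, -0.425, 0.565]
ft_force: [1.3, 0.5, 0.8]
grip_width: -0.0002
```

```bash
python3 - <<'E'
from h import *
o=get_obs(); print(o["eef_pos"],o["grip_width"],o["joint_pos"])
Rt=tq()*R.from_rotvec([0,0,.2])
print(delta([.4355,-.1235,.036],Rt))
c=camera("wrist"); save(c,"w6.png"); W=world(c); f=c["frame"].astype(int)
red=(f[...,0]>f[...,1]+80)&(f[...,0]>f[...,2]+80)&(W[...,2]>.03)&(W[...,2]<.06)
P=W[red]; e=np.array([np.cos(YAW),np.sin(YAW)]); n=np.array([-e[1],e[0]])
q=P[:,:2]-np.array([.5003,-.1182]); xf=q@e; yf=q@n
for a in(0,.06,.12):
    k=abs(yf-a)<.024; print("stop",a,k.sum(),np.percentile(xf[k],[2,50,98]) if k.sum()>20 else None)
c=camera("top"); W=world(c); m=(W[...,2]>.1)&(W[...,0]>.4)&(W[...,0]<.65)&(W[...,1]<-.17)&(W[...,1]>-.4); print("tall right max y",np.percentile(W[m][:,1],99))
f=c["frame"].astype(int)
red=(f[...,0]>f[...,1]+80)&(f[...,0]>f[...,2]+80)&(W[...,2]>.03)&(W[...,2]<.06)&(abs(W[...,0]-.62)<.08)
P=W[red];q=P[:,:2]-np.array([.5003,-.1182]); xf=q@e; yf=q@n
for a in(0,.06,.12):
    k=abs(yf-a)<.024; print("stop top",a,k.sum(),np.percentile(xf[k],[2,50,98]) if k.sum()>20 else None)
E
```

```text
[ 0.4357 -0.1239  0.1884] -0.00019719322897809302 [-0.33    0.0325 -0.376   0.9782  0.0791  1.1666]
(array([149.3711, -30.4657,  -0.5312]), array([ 0.0005,  0.0005, -0.0001]))
stop 0 1372 [-0.1586  0.1244  0.1293]
stop 0.06 1169 [-0.1462  0.1245  0.1296]
stop 0.12 1270 [0.1231 0.1243 0.1292]
tall right max y -0.25294265247780917
stop top 0 55 [0.127  0.1295 0.1329]
stop top 0.06 57 [0.1267 0.1295 0.1325]
stop top 0.12 51 [0.1264 0.1295 0.1331]
```

View pics/w6.png

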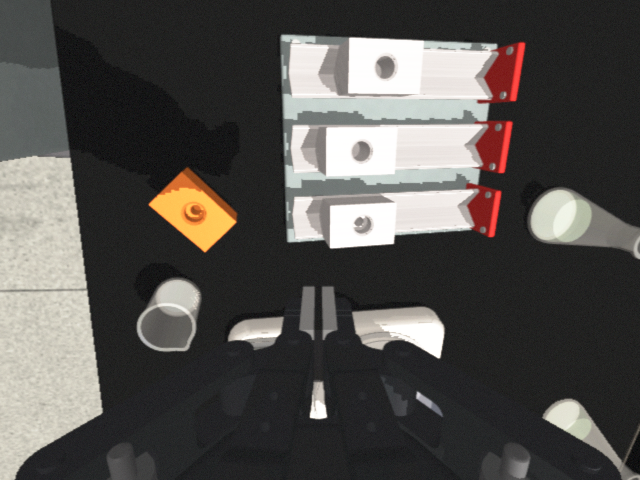

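View: three blocks, faulty one right at (362,222), orange decoy at (195,210) clear of the shut fingers, beaker at (170,315). The stop face is 123.5 mm ahead of the block centre, so the push is about 95 mm. I descend behind the block.

play_rows(plan=[[15, -3, 0, 0, 0, 0, 1], [30, -6, 0, 0, 0, 0, 1], [35, -7, 0, 0, 0, 0, 1], [30, -6, -0.5, 0, 0, 0, 1], [20, -4.5, 0, 0, 0, 0, 1], [13, -3, 0, 0, 0, 0, 1], [5.5, -1, 0, 0, 0, 0, 1], [0, 0, 0, 0, 0, 0, 1], [0, 0, 0, 0, 0, 0, 1]])

```text
clock: 24.35
eef_pos: [0.4357, -0.1233, 0.0364]
tool_rot: [0.529, 0.47, -0.425, 0.566]
ft_force: [-0.2, -0.1, 0.6]
grip_width: 0.0001
```

play_rows(plan=[[0.8, 3.9, 0, 0, 0, 0, 1], [0.8, 3.9, 0, 0, 0, 0, 1], [0.8, 3.9, 0, 0, 0, 0, 1], [0.4, 2, 0, 0, 0, 0, 1], [0.4, 2, 0, 0, 0, 0, 1], [0.4, 2, 0, 0, 0, 0, 1], [0.4, 2, 0, 0, 0, 0, 1], [0.4, 2, 0, 0, 0, 0, 1], [0.4, 2, 0, 0, 0, 0, 1], [0.4, 2, 0, 0, 0, 0, 1], [0.4, 2, 0, 0, 0, 0, 1], [0.4, 2, 0, 0, 0, 0, 1], [0.4, 2, 0, 0, 0, 0, 1], [0.4, 2, 0, 0, 0, 0, 1], [0.4, 2, 0, 0, 0, 0, 1]])

```text
clock: 25.6
eef_pos: [0.4706, -0.1204, 0.0358]
tool_rot: [0.529, 0.47, -0.425, 0.565]
ft_force: [-1.5, -0.4, -0.3]
grip_width: -0.0
```

```bash
cat > ph.py <<'E'
from h import *
o=get_obs(); e=np.array([np.cos(YAW),np.sin(YAW)]); n=np.array([-e[1],e[0]])
print(o["eef_pos"],o["ft_force"])
c=camera("wrist"); W=world(c)
f=c["frame"].min(2)
B=np.array([.5003,-.1182])
for k,nm in((0,"right"),(.06,"mid"),(.12,"left")):
    q=W[...,:2]-B; xf=q@e; yf=q@n-k
    m=(W[...,2]>.056)&(W[...,2]<.067)&(abs(yf)<.022)&(xf>-.06)&(xf<.118)
    if m.sum()>50: print(nm,m.sum(),"x end faces",np.percentile(xf[m],[1,99])*1000,"centre",np.percentile(xf[m],[1,99]).mean()*1000,"z",np.median(W[m][:,2]),np.percentile(W[m][:,2],[3,97]))
E
python3 ph.py
```

```text
[ 0.4706 -0.1204  0.0358] [-1.5293 -0.3892 -0.2693]
right 8836 x end faces [-47.1655  35.7335] centre -5.716023322049037 z 0.06224130031495484 [0.0568 0.0641]
mid 14596 x end faces [-33.831   21.6325] centre -6.099235983881672 z 0.06234905988470848 [0.0592 0.0635]
left 9763 x end faces [-17.9735  37.6839] centre 9.85522126317612 z 0.062274066027640906 [0.0577 0.0635]
```

Contact made with 1.5 N, and the block slides. About 87 mm remains.

play_rows(plan=[[0.6, 2.9, 0, 0, 0, 0, 1], [0.6, 2.9, 0, 0, 0, 0, 1], [0.6, 2.9, 0, 0, 0, 0, 1], [0.6, 2.9, 0, 0, 0, 0, 1], [0.6, 2.9, 0, 0, 0, 0, 1], [0.6, 2.9, 0, 0, 0, 0, 1], [0.6, 2.9, 0, 0, 0, 0, 1], [0.6, 2.9, 0, 0, 0, 0, 1], [0.6, 2.9, 0, 0, 0, 0, 1], [0.6, 2.9, 0, 0, 0, 0, 1], [0.6, 2.9, 0, 0, 0, 0, 1], [0.6, 2.9, 0, 0, 0, 0, 1], [0.6, 2.9, 0, 0, 0, 0, 1], [0.6, 2.9, 0, 0, 0, 0, 1], [0.6, 2.9, 0, 0, 0, 0, 1], [0.6, 2.9, 0, 0, 0, 0, 1], [0.6, 2.9, 0, 0, 0, 0, 1], [0.6, 2.9, 0, 0, 0, 0, 1], [0.6, 2.9, 0, 0, 0, 0, 1], [0.6, 2.9, 0, 0, 0, 0, 1]])

```text
clock: 27.32
eef_pos: [0.53, -0.1157, 0.0357]
tool_rot: [0.529, 0.469, -0.425, 0.565]
ft_force: [-1.4, 0.4, 0.6]
grip_width: 0.0001
```

```bash
python3 ph.py
```

```text
[ 0.53   -0.1157  0.0357] [-1.4029  0.4059  0.5941]
right 8886 x end faces [12.4637 95.1952] centre 53.82942463060321 z 0.06223024809363575 [0.0568 0.0641]
mid 18802 x end faces [-33.2771  21.6299] centre -5.823631268511594 z 0.06244609362378218 [0.0607 0.0637]
left 10484 x end faces [-17.2092  37.6915] centre 10.24114633960805 z 0.06238864972553862 [0.0588 0.0637]
```

play_rows(plan=[[0.4, 2, 0, 0, 0, 0, 1], [0.4, 2, 0, 0, 0, 0, 1], [0.4, 2, 0, 0, 0, 0, 1], [0.4, 2, 0, 0, 0, 0, 1], [0.4, 2, 0, 0, 0, 0, 1], [0.4, 2, 0, 0, 0, 0, 1], [0.4, 2, 0, 0, 0, 0, 1], [0.4, 2, 0, 0, 0, 0, 1], [0.4, 2, 0, 0, 0, 0, 1], [0.4, 2, 0, 0, 0, 0, 1], [0.4, 2, 0, 0, 0, 0, 1], [0.2, 1, 0, 0, 0, 0, 1], [0, 0, 0, 0, 0, 0, 1]])

```text
clock: 28.45
eef_pos: [0.5536, -0.1138, 0.0358]
tool_rot: [0.529, 0.469, -0.425, 0.565]
ft_force: [-0.1, -0.2, -0.2]
grip_width: -0.0001
```

play_rows(plan=[[0.2, 1, 0, 0, 0, 0, 1], [0.2, 1, 0, 0, 0, 0, 1], [0.1, 0.7, 0, 0, 0, 0, 1], [0, 0, 0, 0, 0, 0, 1]])

```text
clock: 28.78
eef_pos: [0.5559, -0.1135, 0.0358]
tool_rot: [0.529, 0.469, -0.425, 0.565]
ft_force: [-0.3, 0.4, -0.9]
grip_width: 0.0003
```

play_rows(plan=[[0.1, 0.5, 0, 0, 0, 0, 1], [0.1, 0.5, 0, 0, 0, 0, 1], [0, 0, 0, 0, 0, 0, 1]])

```text
clock: 29.03
eef_pos: [0.5569, -0.1134, 0.0358]
tool_rot: [0.529, 0.469, -0.425, 0.565]
ft_force: [-0.5, 0.0, -0.2]
grip_width: 0.0001
```

play_rows(plan=[[0.2, 0.8, 0, 0, 0, 0, 1], [0.1, 0.5, 0, 0, 0, 0, 1], [0, 0, 0, 0, 0, 0, 1]])

```text
clock: 29.28
eef_pos: [0.5583, -0.1133, 0.0358]
tool_rot: [0.529, 0.469, -0.425, 0.565]
ft_force: [-0.9, -0.0, 0.3]
grip_width: -0.0001
```

```bash
python3 ph.py
```

```text
[ 0.5583 -0.1133  0.0358] [-0.9296 -0.0453  0.2807]
right 7870 x end faces [ 40.6553 117.5708] centre 79.11306610354107 z 0.06221185464702139 [0.0568 0.0643]
mid 22055 x end faces [-33.3157  21.982 ] centre -5.666821270418142 z 0.06248774929280407 [0.0604 0.0638]
left 11150 x end faces [-17.1337  37.7013] centre 10.283794511797636 z 0.062409387047449284 [0.0587 0.0639]
```

play_rows(plan=[[0.1, 0.5, 0, 0, 0, 0, 1], [0.1, 0.5, 0, 0, 0, 0, 1], [0, 0, 0, 0, 0, 0, 1]])

```text
clock: 29.58
eef_pos: [0.5592, -0.1133, 0.0357]
tool_rot: [0.529, 0.469, -0.425, 0.565]
ft_force: [-1.2, 0.1, 0.3]
grip_width: -0.0004
```

play_rows(plan=[[0.1, 0.5, 0, 0, 0, 0, 1], [0.1, 0.5, 0, 0, 0, 0, 1], [0, 0, 0, 0, 0, 0, 1]])

```text
clock: 29.83
eef_pos: [0.5593, -0.1133, 0.0355]
tool_rot: [0.529, 0.47, -0.426, 0.565]
ft_force: [-5.7, 0.6, 2.8]
grip_width: 0.0001
```

The force rose to 5.7 N without travel, so the block is against its stop. I back off and lift away.

play_rows(plan=[[-0.2, -1, 0, 0, 0, 0, 1], [-0.4, -2, 0, 0, 0, 0, 1], [-1, -5, 0, 0, 0, 0, 1], [-2, -10, 0, 0, 0, 0, 1], [-2, -10, 0, 0, 0, 0, 1], [-1, -5, 0, 0, 0, 0, 1], [-15, 3, 0, 0, 0, 0, 1], [-30, 6, 0, 0, 0, 0, 1], [-35, 7, 0, 0, 0, 0, 1], [-35, 7, 0, 0, 0, 0, 1], [-30, 6, 0, 0, 0, 0, 1], [-10, -38, 0, 0, 0, 0, 1], [-10, -38, 0, 0, 0, 0, 1], [-8, -38, 0, 0, 0, 0, 1], [0, 0, 0, 0, 0, 0, 1], [0, 0, 0, 0, 0, 0, 1]])

```text
clock: 31.17
eef_pos: [0.408, -0.1256, 0.1888]
tool_rot: [0.529, 0.468, -0.425, 0.565]
ft_force: [1.0, -0.3, 0.7]
grip_width: -0.0001
```

```bash
sed -i 's/xf<.118/xf<.1225/' ph.py; python3 ph.py; python3 - <<'E'
from h import *
c=camera("wrist"); save(c,"w7.png")
c=camera("scene"); f=c["frame"][150:350,180:480,::-1]; cv2.imwrite("pics/s7.png",cv2.resize(f,(780,520),interpolation=cv2.INTER_CUBIC))
E
```

```text
[ 0.408  -0.1256  0.1888] [ 0.9516 -0.2699  0.682 ]
right 2130 x end faces [ 68.1705 121.9345] centre 95.05248320168145 z 0.06201920924974147 [0.0573 0.0633]
mid 2955 x end faces [-34.3421  21.3056] centre -6.518260138653533 z 0.06224478987959914 [0.059  0.0636]
left 3588 x end faces [-18.4421  37.1912] centre 9.37454168914158 z 0.06217185427362712 [0.0582 0.0635]
```

View pics/s7.png

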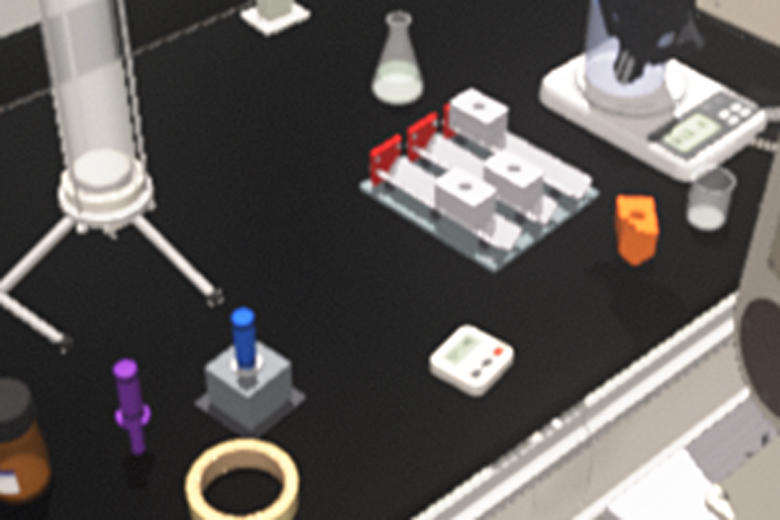

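View pics/w7.png

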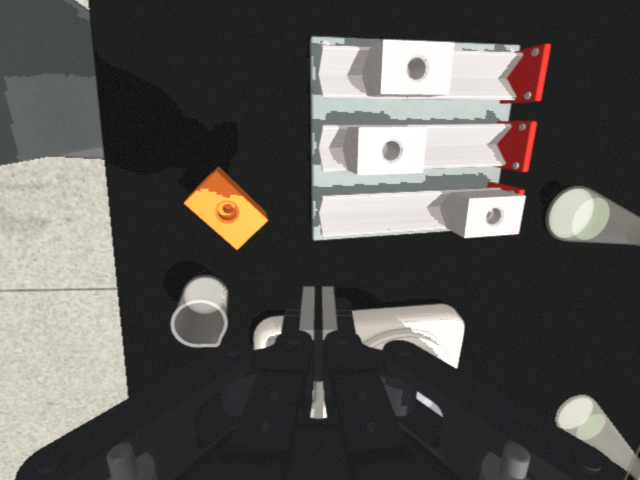

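Scene view: gauge upright in its holder at (243,345). The faulty right block sits tight against its red stop at (478,118). The left and middle blocks and the bystanders are unmoved, and the robot is clear. In the wrist view the right block is flush at (490,213).

```bash
python3 -c "
from workcell import *
print(job_done())"
```

```text
the job is handed in; nothing more can be done
None
```

The faulty block was the one in the right groove. I pushed it against its red stop and stood the gauge back in its holder. I handed the job in at about 31 s on the robot clock.

- **Gauging, left to right:** in the left and middle blocks the pin went down to the floor, about 30 mm, with 7.7 N and 6.6 N on contact. In the right block it stopped at about 12–13 mm with 4.5 N.
- **Gauge:** I stood it back in its holder before pushing. It was upright, with its top at z ≈ 0.114 m.
- **Push:** I pushed with the shut fingers held low, at about 1.5 N. At the end the force rose to 5.7 N with no further travel.
- **Last checks:**
  - The right block's near end is at about 68 mm. With its 56 mm length, its far end is at about 124 mm, which matches the stop face I measured at 123.5 mm (±1.5 mm).
  - The block's top is still at z ≈ 0.062 m, so it was not lifted.
  - The left and middle blocks agree with their earlier positions within about 1 mm. The other things on the bench look unmoved in the last pictures.
  - No check failed.

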